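Lay out the engine rebuild parts in the nest tray

TASK

Get the parts for the engine rebuild ready: lay the two ball bearings flat in the tray's round nests, each in the one made for its size, the spark plug lengthwise in the long slot, and the long bolt lengthwise in the short slot, every one right down on the floor of its nest. The short bolt and the bare bearing ring without balls are not part of this job: leave both where they lie on the bench.

Things in the scene. Friction and masses are not known exactly. Their poses are not given: they have to be found in the camera images.
- bearing_small: Small ball bearing, bright steel with an inner ring and balls, outer diameter 50 mm, 15 mm high, lying flat on the bench; 0.11 kg. Origin: centre of its underside; z up along its axis. Grip it across the outer diameter.
- bearing_large: Large ball bearing, like the small one but 62 mm in outer diameter and 18 mm high, lying flat; 0.19 kg. Origin: centre of its underside; z up along its axis.
- plug_mid (a point): Spark plug lying on its side, 77 mm long, 0.04 kg; it can roll. The point is on its axis halfway along, about 10 mm above the bench; its y axis runs along the plug to the threaded electrode end, tilted a few degrees. Along y from the point: -31 to +4 mm a round body 14 mm thick, +4 to +15 mm the hexagon collar, 21 mm thick, then the thread, 13 mm thick.
- bolt_long: Long hexagon bolt lying on its side, 54 mm long: shank 10 mm thick, head 15 mm wide, 17 mm high and 7 mm long at the +y end; 0.045 kg. Origin: under its middle, at bench level; the y axis runs along it towards the head.
- nest_bearing_small: Fixed black block, 99 x 99 x 12 mm, one of four lying two by two (any order, centres 100 mm apart) in a low grey 208 mm square tray. Origin: centre of its underside, 3 mm above the bench; z up. Nest of the small bearing: central round recess, 60 mm in diameter and 5 mm deep (floor 7 mm above the origin); fingers stay above the block.
- nest_bearing_large: Fixed black block, 99 x 99 x 12 mm, one of four lying two by two (any order, centres 100 mm apart) in a low grey 208 mm square tray. Origin: centre of its underside, 3 mm above the bench; z up. Nest of the large bearing: central round recess, 72 mm in diameter and 5 mm deep (floor 7 mm above the origin); fingers stay above the block.
- nest_plug: Fixed black block, 99 x 99 x 12 mm, one of four lying two by two (any order, centres 100 mm apart) in a low grey 208 mm square tray. Origin: centre of its underside, 3 mm above the bench; z up. The spark plug's nest: central slot along y, 88 mm long, 31 mm wide and 5 mm deep (floor 7 mm above the origin); either way round; fingers stay above the block.
- nest_bolt: Fixed black block, 99 x 99 x 12 mm, one of four lying two by two (any order, centres 100 mm apart) in a low grey 208 mm square tray. Origin: centre of its underside, 3 mm above the bench; z up. The long bolt's nest: central slot along y, 64 mm long, 25 mm wide and 5 mm deep (floor 7 mm above the origin); either way round; fingers stay above the block.
- bolt_short: Look-alike, to be left: short hexagon bolt lying on its side, 43 mm long, shank 8 mm thick, head 12 mm wide. Origin: under its middle; y along it towards the head. It rolls if touched.
- bare_ring: Look-alike, to be left: bare outer ring of a worn-out bearing, a plain steel ring open in the middle, outer diameter 62 mm, inner 51 mm, 18 mm high, lying flat. Origin: centre of its underside.
Not all that is in view belongs to the job. Leave any red look-alike of the bearing_small alone.

How it is judged:
By the outcome, as a careful person would: the job done as asked, in the order asked, and still so for the second after the job is handed in, with the robot touching nothing.
It also fails if it takes over 112 s, if anything falls off the work surface, if the arm or the gripper's body presses on something with over 40 N, if the wrist force passes 120 N, or if a joint passes its speed limit or range.

ROBOT

A 7-joint arm with a two-finger parallel gripper is mounted at the origin on a cart in front of the work surface, level with it; the furniture and walls round the work are solid. World frame = base frame: x ahead of the robot, y to its left, z up, the work surface at z = 0. Lengths are in mm, angles in rad, forces in N, time in s.
With the tool pointing down it reaches from about 400 to 900 mm from the base axis. Payload 5.6 kg.
Tool frame: the origin (TCP) lies midway between the tips of the shut fingers; the grasp point (between the pads) lies 19 mm behind it; z points along the fingers, y is the line along which they close (so a half turn about z gives the same grasp; the last joint's range is limited). The gripper opens to 92 mm and grips with 3 to 60 N. Pads are 20 mm wide; open, the fingers measure 128 mm over their backs; the gripper's body (75 mm by 189 mm) begins 69 mm behind the grasp point.
Start: joints at [-1.157, 0.468, -0.012, 1.603, 0.006, 1.071, -0.056], TCP at [286.741, 583.343, 214.592] pointing down, gripper open.
Joint ranges: [-2.53, 2.53], [-0.31, 2.02], [-1.57, 1.55], [0.28, 2.44], [-1.29, 4.43], [0.15, 1.84], [-2.92, 2.92]. Speed limits (rad/s): [2.57, 2.57, 3.14, 3.14, 3.14, 3.14, 3.14].

INTERFACE

Orientations are given as a rotation vector (axis times angle).
In Python, from cell import robot, grip, kin, viewer gives the robot as it stands. Calls block until the motion is done:
- robot.movep(position, orientation): joint-space move of the TCP to a pose.
- robot.servo_line(position, feed=150, rotation=None): straight line of the TCP; rotation=None keeps the orientation; feed is the mean speed in mm/s.
- robot.goto_joints(angles): joint-space move.
- grip(opening, newtons=None): opening from 0.0 (shut) to 1.0 (fully open); newtons is the grip in N (None keeps the last); returns when the fingers have stopped.
- robot.hold(seconds).
- kin.ik(position, orientation): joint angles nearest the present ones, or None.
- robot.observe(): the state.
- viewer.read_camera(name): name is "scene" or "top" or "wrist"; returns the picture (480x640x3 uint8, red, green, blue); there is no depth.
- viewer.camera_info(name): a dict with "camera_matrix" (3x3 intrinsics, pixels), "R" (3x3) and "t" (3): a world point X has camera coordinates R X + t. Camera axes: x right, y down, z forward; pixel columns grow to the right and rows downward; lengths in mm; the calibration is good to about 2 mm. A picture is of the moment at which its call begins: read the wrist's pose just before it. camera_info takes no time and is no camera call; for the wrist camera it gives the pose at the moment of the call.
A pose or a line that the arm cannot do raises robot.IKError and nothing moves.
- robot.job_done(): hands the job in; it is judged then, once.
Trained networks look in the newest picture that a camera, given by its name, has taken for a name from the list of things; names that differ only in an ending like _2 or _b are one class to them, and where a whole thing is asked for, a point or a joint stands for the part that bears it (a point fixed in the world has none). Each returns a list of dicts, best first, with "confidence" (0 to 1); they miss things now and then, are a little off and sometimes report something else, mostly with a low value. They report only what shows in the picture. A call takes as long as a camera call. They do not tell look-alikes from the thing itself.
- viewer.silhouettes(name, camera): "mask" (480x640 bool, what is visible of it).
- viewer.pinpoint(name, camera): "at" ([x, y, z] in mm, in the coordinates of the camera as it stood for that picture, good to about 4 mm: a listed point, or the origin of a listed thing).
The state is a dict: "t": time; "joints": joint angles; "joint_velocities": joint speeds; "joint_torque": joint torques, N m; "tcp_pos": TCP position; "tcp_rot": TCP orientation; "contact_force": force on the tool from outside, world axes, zero at the start; "wrist_torque": the same for the moment, N m; "grip_width": opening from 0.0 (shut) to 1.0 (fully open); "grip_force": force on a finger pad.
Only numpy, scipy, OpenCV 4.12 (cv2) and the standard library are available. Lean on these libraries where they do the work, as an engineer would, in place of code of your own. Each camera call takes 0.05 s, during which the arm holds its last target. There are 200 camera calls.

## Working session

There is one attempt and no reset: what is moved stays moved. The work goes in short steps, each a Python script; the robot and the scene stay as the last script left them, time stands still between calls to the robot, and variables do not carry over. Pictures are saved under pics/ and viewed, at most 14 in all, crops included, and the job is handed in when it is done.

```bash
ls; mkdir -p pics
cat > h.py <<'E'
import numpy as np, cv2
from cell import robot, grip, kin, viewer
from scipy.spatial.transform import Rotation as Rn
def cap(c,f=None):
    i=viewer.camera_info(c); im=viewer.read_camera(c)
    if f: cv2.imwrite('pics/'+f,im[:,:,::-1])
    return im,i
def w(p,i): return np.array(i['R']).T@(np.array(p)-np.array(i['t']))
def ray(u,v,z,i):
    K=np.array(i['camera_matrix']);R=np.array(i['R']);t=np.array(i['t'])
    d=R.T@np.linalg.solve(K,[u,v,1.]);c=-R.T@t
    return c+d*(z-c[2])/d[2]
def px(P,i):
    c=np.array(i['R'])@np.array(P,float)+np.array(i['t']);q=np.array(i['camera_matrix'])@c
    return q[:2]/q[2]
def down(yaw): # tool y at angle yaw in world
    y=np.array([np.cos(yaw),np.sin(yaw),0]);z=np.array([0,0,-1.]);x=np.cross(y,z)
    return Rn.from_matrix(np.c_[x,y,z]).as_rotvec()
E
python3 - <<'E'
from h import *
np.set_printoptions(precision=1,suppress=True)
for c in ['top','scene']:
    im,i=cap(c,c+'0.png'); print(c,w([0,0,0],i))
    for n in ['bearing_small','bearing_large','plug_mid','bolt_long','nest_bearing_small','nest_bearing_large','nest_plug','nest_bolt','bolt_short','bare_ring']:
        for d in viewer.pinpoint(n,c): 
            P=w(d['at'],i); print(n,round(d['confidence'],2),P,px(P,i))
o=robot.observe();print(o['t'],o['tcp_rot'],o['tcp_pos'])
E
```

```text
pics
top [ 402.2  136.2 1032.1]
bearing_small 0.94 [647.8 449.9   3. ] [145.6 188.9]
bearing_small 0.82 [658.3 370.4  -2.4] [186.2 183.9]
bearing_small 0.75 [577.2 369.7  -0.7] [185.7 223.6]
bearing_small 0.66 [490.  341.2   2.6] [199.1 267. ]
bearing_large 0.65 [425.7 110.2   3.1] [317.4 298.4]
plug_mid 0.72 [420.  391.    7.1] [172.4 303.3]
bolt_long 0.56 [573.4 126.8  -4.6] [307.9 224.3]
nest_bearing_small 0.71 [ 653.6 -179.5    0. ] [459.2 182.9]
nest_bearing_large 0.7 [575.5 123.9  -2.5] [309.3 223.1]
nest_bearing_large 0.57 [ 558.9 -205.8    0.9] [474.9 229. ]
nest_plug 0.87 [ 527.4 -107.6    4.1] [426.8 245.1]
nest_bolt 0.95 [628.  -87.4   5.8] [414.7 195.2]
bolt_short 0.64 [422.6 249.9  -3.5] [246.1 301.1]
bolt_short 0.21 [572.4 123.2  -1.1] [309.7 224.5]
bare_ring 0.88 [563.1 254.   -2.5] [244. 230.]
scene [-230.6 -352.  1023.3]
bearing_small 0.68 [664.8 370.1  -0.7] [285.3 193.2]
bearing_small 0.67 [491.6 341.1  -0.3] [254.8 232.7]
bearing_small 0.61 [573.8 370.   -4.6] [265.6 212.1]
bearing_small 0.49 [644.6 447.4  -1. ] [259.8 186.8]
bearing_large 0.59 [426.2 109.8  -0.5] [311.7 287.9]
bearing_large 0.18 [565.5 255.8  -2.8] [297.1 230.4]
plug_mid 0.6 [418.3 392.3   9.4] [221.4 238.5]
bolt_long 0.47 [572.2 124.6  -5.3] [339.2 250.3]
nest_bearing_small 0.6 [ 650.5 -180.     5.2] [459.9 280.8]
nest_bearing_small 0.26 [ 560.1 -210.3    1.4] [455.4 312. ]
nest_bearing_large 0.64 [ 557.8 -209.7    4.2] [455.  311.8]
nest_plug 0.6 [568.2 253.1  -3.7] [298.5 230.4]
nest_plug 0.58 [ 531.6 -113.1    1.5] [413.2 301. ]
nest_bolt 0.76 [629.2 -85.6   1.5] [421.6 270.3]
bolt_short 0.53 [421.5 251.5  -2.7] [264.9 264.3]
bare_ring 0.55 [569.4 254.4  -2.9] [298.3 229.8]
1.1 [0.7 3.1 0. ] [286.8 583.3 214.6]
```

Run:
```python
import cv2
a=cv2.imread('pics/top0.png')
cv2.imwrite('pics/t1.png',cv2.resize(a[150:350,120:350],None,fx=3.4,fy=3,interpolation=2)[:600,:800])
cv2.imwrite('pics/t1.png',cv2.resize(a[150:340,120:370],None,fx=3.1,fy=3.1,interpolation=cv2.INTER_CUBIC))
```

```text
(no output)
```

View pics/top0.png

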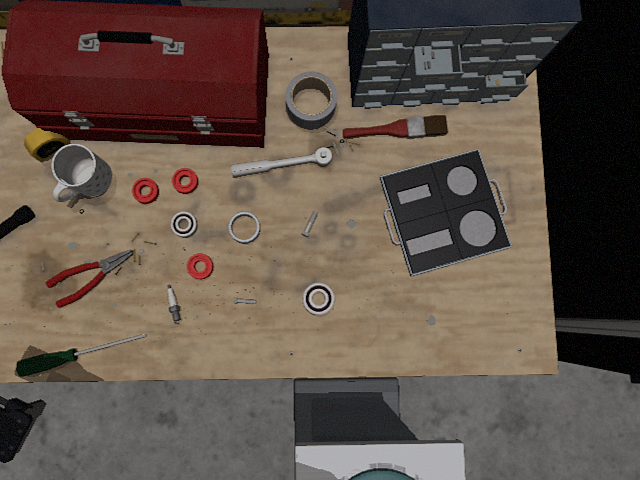

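View pics/t1.png

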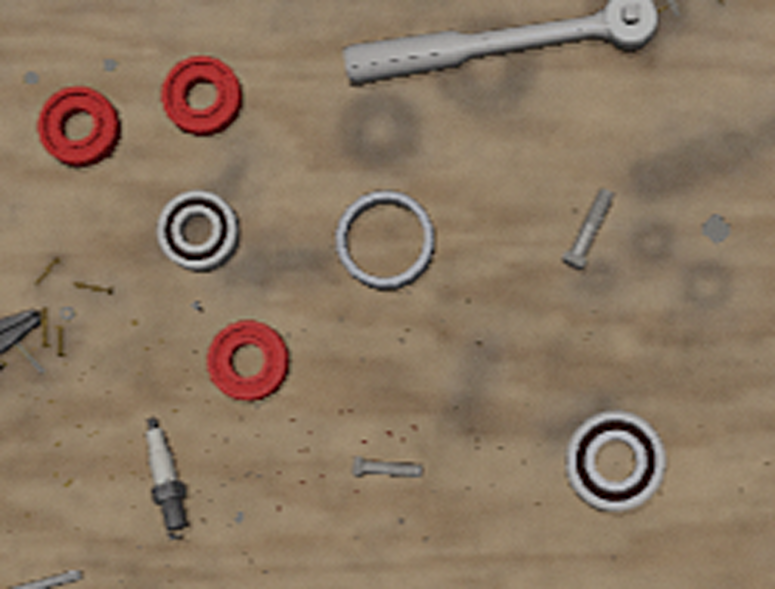

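Candidates for the small bearing (top image): three red look-alikes at (145,190), (185,181) and (200,266), and one bright steel bearing with balls at (184,224), which is the one meant. The large bearing is at (318,298), while the open ring at (244,228) is the bare one. The long bolt is at (310,223) with its head at the lower end. The short one, left alone, is at (245,301). The plug is at (173,303) with its thread downwards. In the tray: small round (462,181), large round (477,229), short slot (413,194), long slot (430,241). Next I take closer wrist views.

```bash
cat >> h.py <<'E'
def go(p,yaw,line=None):
    """down pose, choosing the half turn nearer the present joints"""
    j=np.array(robot.observe()['joints']);best=None
    for y in (yaw,yaw+np.pi):
        q=kin.ik(p,down(y))
        if q is not None:
            c=np.abs(np.array(q)-j).max()
            if best is None or c<best[0]: best=(c,y)
    robot.movep(p,down(best[1])); return best[1]
E
python3 - <<'E'
from h import *
np.set_printoptions(precision=1,suppress=True)
import json
for k,(x,y) in enumerate([(490,370),(500,160),(595,-145)]):
    go([x,y,300],0 if k<2 else 0)
    im,i=cap('wrist',f'w{k}.png')
    json.dump({a:np.array(i[a]).tolist() for a in i},open(f'w{k}.json','w'))
    print(robot.observe()['t'],w([0,0,0],i))
    for n in ['bearing_small','plug_mid','bearing_large','bolt_long','nest_bearing_small','nest_bearing_large','nest_plug','nest_bolt'][(0,2,4)[k]:(2,4,8)[k]]:
        for d in viewer.pinpoint(n,'wrist'): 
            P=w(d['at'],i); print(n,round(d['confidence'],2),P,px(P,i))
import cv2
a=[cv2.imread(f'pics/w{k}.png') for k in range(3)]
a=[cv2.resize(x,(400,300),interpolation=cv2.INTER_AREA) for x in a]
cv2.imwrite('pics/m.png',np.vstack([np.hstack(a[:2]),np.hstack([a[2],a[2]*0])]))
E
```

```text
2.325 [489.7 442.5 469.2]
bearing_small 0.85 [488.5 341.1   1.2] [311.5 222.9]
bearing_small 0.77 [645.1 448.5  -1. ] [453.9 127.8]
bearing_small 0.72 [660.9 374.1  -1.5] [461.5 195. ]
plug_mid 0.75 [422.3 392.3   7.3] [252.4 179. ]
3.325 [500.8 232.7 470. ]
bearing_large 0.88 [424.6 108.5  -1.3] [247.6 241.4]
bolt_long 0.97 [569.8 124.7  -5.4] [370.1 227.6]
4.6917 [596.3 -72.2 469.6]
nest_bearing_small 0.88 [ 653.1 -176.6    0.7] [360.8 225.8]
nest_bearing_large 0.89 [ 561.2 -206.3    2.4] [282.4 250.4]
nest_plug 0.75 [ 532.7 -108.9    2.9] [255.6 167. ]
nest_bolt 0.68 [630.3 -80.1   0.9] [343.1 140.7]
```

View pics/m.png

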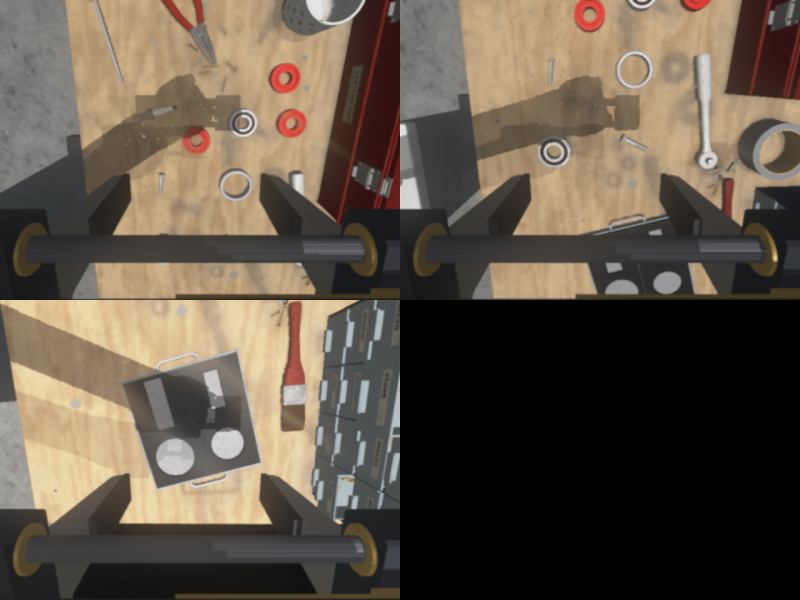

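The views agree with the earlier poses. Next I fix the tray grid from the two round recesses, and hover over the small bearing for a close fit.

```bash
cat >> h.py <<'E'
def wpts(c,z,i): return np.array([ray(u,v,z,i)[:2] for u,v in c.reshape(-1,2)],np.float32)
def find(name,near,z,f=None):
    im,i=cap('wrist',f); best=None
    for d in viewer.silhouettes(name,'wrist'):
        m=np.asarray(d['mask']).astype(np.uint8)
        c=max(cv2.findContours(m,cv2.RETR_EXTERNAL,cv2.CHAIN_APPROX_NONE)[0],key=len,default=None)
        if c is None or len(c)<5: continue
        p=wpts(c,z,i); r=cv2.minAreaRect(p); e=np.hypot(*(np.array(r[0])-near))
        if best is None or e<best[0]: best=(e,p,r,m,i,im)
    return best
E
python3 - <<'E'
from h import *
import json
np.set_printoptions(precision=2,suppress=True)
im=cv2.imread('pics/w2.png'); i=json.load(open('w2.json')); ti=viewer.camera_info('top'); t=cv2.imread('pics/top0.png')
for I,inf,th in((im,i,150),(t,ti,110)):
  m=((I.min(2)>th)).astype(np.uint8)
  for c in cv2.findContours(m,cv2.RETR_EXTERNAL,cv2.CHAIN_APPROX_NONE)[0]:
    if len(c)<25: continue
    p=wpts(c,12.5,inf); r=cv2.minAreaRect(p)
    if np.hypot(r[0][0]-594,r[0][1]+145)<110 and 20<min(r[1])<90: print(np.array(r[0]),np.array(r[1]),r[2], cv2.fitEllipse(p)[0])
yaw=go([577,370,220],np.pi/2)
e=find('bearing_small',(577,370),7,'s1.png'); print('dist',e[0],e[2],cv2.fitEllipse(e[1])); print(yaw, e[5][e[3]>0].mean(0),robot.observe()['t'])
E
```

```text
[ 559.11 -204.13] [69.55 68.58] 0.1743367463350296 (558.9462280273438, -204.39675903320312)
[ 654.98 -180.5 ] [58.27 51.67] 1.0769118070602417 (655.0794067382812, -179.56382751464844)
[626.66 -73.49] [24.33 45.35] 15.500473022460938 (626.8208618164062, -69.95619201660156)
[ 532.84 -109.43] [29.14 85.68] 15.217780113220215 (533.0782470703125, -110.54744720458984)
[ 559.23 -206.19] [67.37 67.81] 89.27129364013672 (559.1505737304688, -206.38182067871094)
[629.79 -84.07] [23.43 61.69] 15.40245532989502 (629.4391479492188, -83.82323455810547)
[ 655.41 -180.6 ] [53.98 55.66] 87.19808959960938 (655.5179443359375, -180.27392578125)
[ 689.89 -142.46] [240.3   79.34] 82.4522476196289 (720.3851318359375, -211.62240600585938)
dist 4.428610976688233 ((574.9496459960938, 373.9253845214844), (50.14903259277344, 50.54533767700195), 89.83592987060547) ((575.1672973632812, 374.10760498046875), (50.04558181762695, 51.59345245361328), 87.73818969726562)
1.5707963267948966 [109.2  102.77  97.05] 6.8833
```

View pics/s1.png

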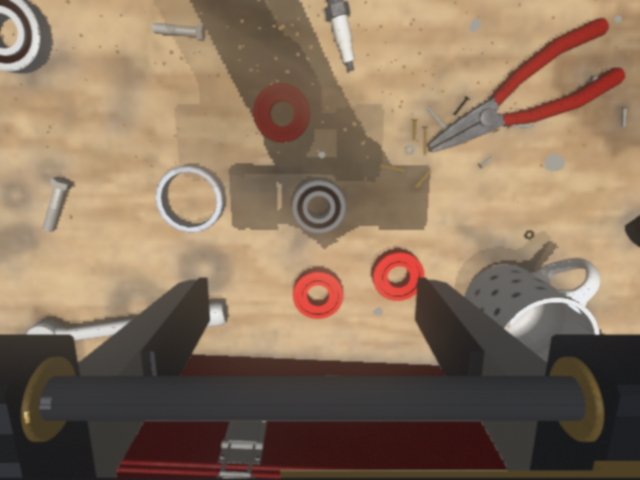

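The steel bearing is at px (319,206), clear of the reds. The tray grid fits: centre (594.2, -144.8), 15.2°, spacing 99.3 mm. Now I pick and place the small bearing, then hover over the large one.

```bash
cat >> h.py <<'E'
A=np.radians(15.2);U=np.array([np.cos(A),np.sin(A)]);V=np.array([-U[1],U[0]]);C=np.array([594.2,-144.8])
N=dict(S=C+50*U-50*V,L=C-50*U-50*V,P=C-50*U+50*V,B=C+50*U+50*V)
def pick(xy,yaw,z,op,n):
    go([*xy,z+70],yaw); grip(op); robot.servo_line([*xy,z+12],150); robot.servo_line([*xy,z],50)
    grip(0,n); robot.hold(.2); o=robot.observe(); print('width mm',o['grip_width']*92,'F',o['grip_force'],'t',o['t'])
    robot.servo_line([*xy,z+90],200); print('held',robot.observe()['grip_width']*92)
def place(xy,yaw,z,op):
    go([*xy,z+70],yaw); robot.servo_line([*xy,z+8],150); robot.servo_line([*xy,z],30)
    print(robot.observe()['contact_force'],robot.observe()['grip_width']*92)
    grip(op); robot.hold(.2); robot.servo_line([*xy,z+100],200); print('t',robot.observe()['t'])
E
python3 - <<'E'
from h import *
np.set_printoptions(precision=2,suppress=True)
pick((575.3,373.5),np.pi/2,7.5,.78,25)
place(N['S'],np.pi/2,18,.7)
im,i=cap('wrist','p1.png')
go([425,110,220],np.pi/2)
e=find('bearing_large',(425,110),9,'s2.png'); print('dist',e[0],e[2],cv2.fitEllipse(e[1]),e[5][e[3]>0].mean(0),robot.observe()['t'])
cv2.imwrite('pics/m2.png',np.hstack([cv2.resize(cv2.imread('pics/'+f),(400,300),interpolation=3) for f in('p1.png','s2.png')]))
E
```

```text
width mm 48.8737210849165 F 25.000365810119547 t 9.5917
held 48.84541425837282
[ 0.5  -0.16 -0.96] 48.90586675928247
t 14.4667Traceback (most recent call last):
  File "<stdin>", line 7, in <module>
TypeError: 'NoneType' object is not subscriptable
```

Run:
```python
from h import *
cv2.imwrite('pics/m2.png',np.hstack([cv2.resize(cv2.imread('pics/'+f),(400,300),interpolation=3) for f in('p1.png','s2.png')]))
e=find('bearing_large',(425,110),9)
if e: print('dist',e[0],e[2],cv2.fitEllipse(e[1]))
for d in viewer.pinpoint('bearing_large','wrist'): print(d['confidence'],w(d['at'],viewer.camera_info('wrist')))
```

```text
dist 2.2852663616810758 ((425.746826171875, 112.1597900390625), (63.05874252319336, 63.76472854614258), 89.91182708740234) ((426.06024169921875, 111.58898162841797), (62.44826126098633, 64.81804656982422), 87.42890167236328)
0.83 [423.03280538 108.7157643   -2.30218537]
```

View pics/m2.png

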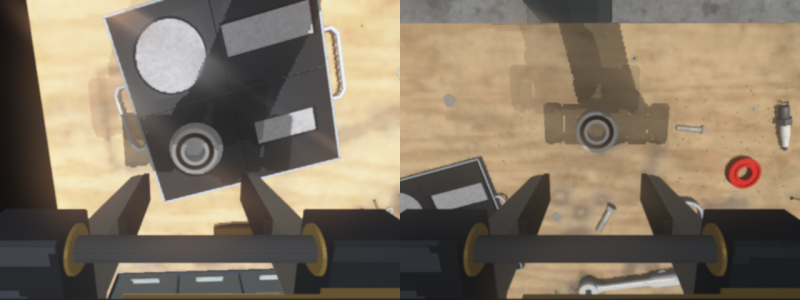

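The small bearing sits in its recess. The large bearing is at px (597,131) with balls and 63 mm across, so it is the right one.

Run:
```python
from h import *
np.set_printoptions(precision=2,suppress=True)
pick((425.5,111),np.pi/2,7.5,.88,30)
place(N['L'],np.pi/2,18,.8)
go([*C,260],np.pi/2); cap('wrist','p2.png')
go([421,391,220],np.pi/2)
e=find('plug_mid',(421,391),9,'s3.png')
e=e or find('plug_mid',(421,391),9,'s3.png')
print('dist',e[0],e[2],robot.observe()['t'])
m=e[3];p=wpts(np.argwhere(m>0)[:,::-1].copy(),9,e[4]); mu=p.mean(0); ev=np.linalg.svd(p-mu,full_matrices=False)[2]; s=(p-mu)@ev[0]; print(mu,ev[0],s.min(),s.max())
d=(p-mu)@ev[1]
for a in range(-45,45,6):
    k=(s>=a)&(s<a+6)
    if k.any(): print(a,d[k].min().round(1),d[k].max().round(1),end='; ')
cv2.imwrite('pics/m3.png',np.hstack([cv2.resize(cv2.imread('pics/'+f),(400,300),interpolation=3) for f in('p2.png','s3.png')]))
```

```text
width mm 61.00637653504844 F 30.000645036343485 t 18.8167
held 61.03015823201909
[-0.64  0.46 -1.78] 60.82166334013737
t 22.9417
dist 2.3506472634658593 ((418.744384765625, 390.33837890625), (76.10648345947266, 20.670761108398438), 8.948006629943848) 25.8
[416.43 391.23] [0.96 0.27] -35.942005 40.57592
-39 -5.3 0.8; -33 -5.9 6.3; -27 -6.2 6.6; -21 -6.4 6.7; -15 -9.8 10.5; -9 -10.0 10.7; -3 -8.7 9.6; 3 -7.1 7.2; 9 -7.1 6.9; 15 -6.7 6.2; 21 -5.2 5.6; 27 -5.7 5.0; 33 -4.0 3.9; 39 -2.2 1.8;
```

View pics/m3.png

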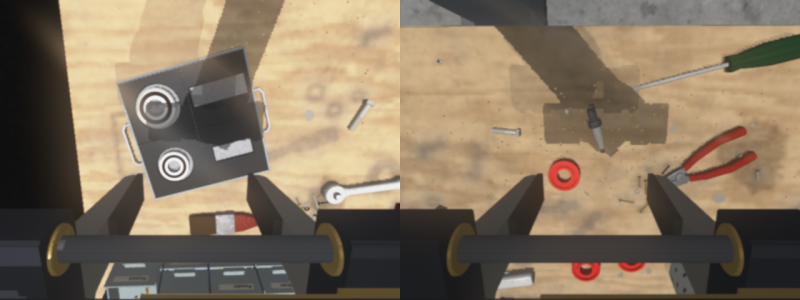

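Both bearings are in their recesses. The plug is clear, at px (596,128), axis about 14° with the thread toward -x. Next I pick the body 8 mm behind the midpoint, place the plug, and look at the bolt.

```bash
cat >> h.py <<'E'
def sel(p,yaw):
    j=np.array(robot.observe()['joints']);r=[]
    for y in (yaw,yaw+np.pi,yaw-np.pi):
        q=kin.ik(p,down(y))
        if q is not None: r.append((np.abs(np.array(q)-j).max(),y))
    return min(r)[1]
def rod(grip_xy,axis_ang,off,z,op,n,nest,zp,opp):
    """axis_ang: direction of +y of the thing; the grip sits at y=off from its middle"""
    y1=sel([*grip_xy,z+70],axis_ang+np.pi/2)
    robot.movep([*grip_xy,z+70],down(y1)); grip(op)
    robot.servo_line([*grip_xy,z+12],150); robot.servo_line([*grip_xy,z],40); grip(0,n); robot.hold(.2)
    o=robot.observe(); print('w',o['grip_width']*92,o['grip_force'])
    robot.servo_line([*grip_xy,z+100],150)
    y2=sel([*nest,100],A); t=axis_ang+y2-y1; xy=np.array(nest)+off*np.array([np.cos(t),np.sin(t)])
    print('place yaw',y2,'axis',np.degrees(t),'held',robot.observe()['grip_width']*92)
    robot.movep([*xy,zp+70],down(y2)); robot.servo_line([*xy,zp+10],120); robot.servo_line([*xy,zp],25)
    print(robot.observe()['contact_force']); grip(opp); robot.hold(.3); robot.servo_line([*xy,zp+120],200)
E
python3 - <<'E'
from h import *
np.set_printoptions(precision=2,suppress=True)
rod((426.8,394),np.radians(14+180),-8,5.5,.45,20,N['P'],16.3,.35)
cap('wrist','p3.png')
go([571,126,220],np.pi/2)
e=find('bolt_long',(571,126),7,'s4.png') or find('bolt_long',(571,126),7,'s4.png')
print('dist',e[0],e[2],robot.observe()['t'])
m=e[3];p=wpts(np.argwhere(m>0)[:,::-1].copy(),7,e[4]); mu=p.mean(0); ev=np.linalg.svd(p-mu,full_matrices=False)[2]; s=(p-mu)@ev[0]; print(mu,ev[0],s.min(),s.max())
d=(p-mu)@ev[1]
for a in range(-35,35,5):
    k=(s>=a)&(s<a+5)
    if k.any(): print(a,d[k].min().round(1),d[k].max().round(1),end='; ')
cv2.imwrite('pics/m4.png',np.hstack([cv2.resize(cv2.imread('pics/'+f),(400,300),interpolation=3) for f in('p3.png','s4.png')]))
E
```

```text
w 13.55207754595585 19.974840581417084
place yaw 0.26529004630313807 axis 105.19999999999999 held 13.118462092926679
[-0.43  0.16  0.71]
dist 2.279212975908954 ((573.269775390625, 125.79280090332031), (14.209300994873047, 53.3822021484375), 63.43042755126953) 35.3667
[571.6  126.39] [ 0.89 -0.46] -24.938288 28.435808
-25 -7.1 7.1; -20 -7.1 6.7; -15 -4.5 4.7; -10 -4.9 5.3; -5 -5.3 5.3; 0 -5.2 5.4; 5 -5.1 5.0; 10 -5.1 4.7; 15 -5.0 4.8; 20 -4.6 4.9; 25 -4.1 4.5;
```

View pics/m4.png

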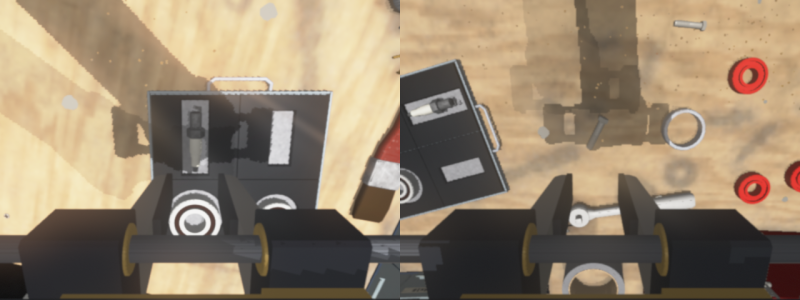

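The plug lies aligned in the long slot at px (195,137). The long bolt is at px (597,132), 53 mm long with a 14 mm head, so it's the right one. The short one is at (688,25).

Run:
```python
from h import *
np.set_printoptions(precision=2,suppress=True)
rod((567.8,128.3),np.radians(152.6),6,5,.4,20,N['B'],16.3,.32)
go([*(C-U*0),260],A+np.pi/2)
cap('wrist','p5.png'); print(robot.observe()['t'])
im,ti=cap('top','top5.png')
a=cv2.imread('pics/p5.png')[60:360,140:540]
cv2.imwrite('pics/m5.png',cv2.resize(a,(800,600),interpolation=cv2.INTER_CUBIC))
```

```text
w 8.985468563027117 19.996826648712158
place yaw 0.26529004630313807 axis -254.79999999999998 held 9.24321263713928
[-0.97  0.09 -0.89]
43.6583
```

View pics/m5.png

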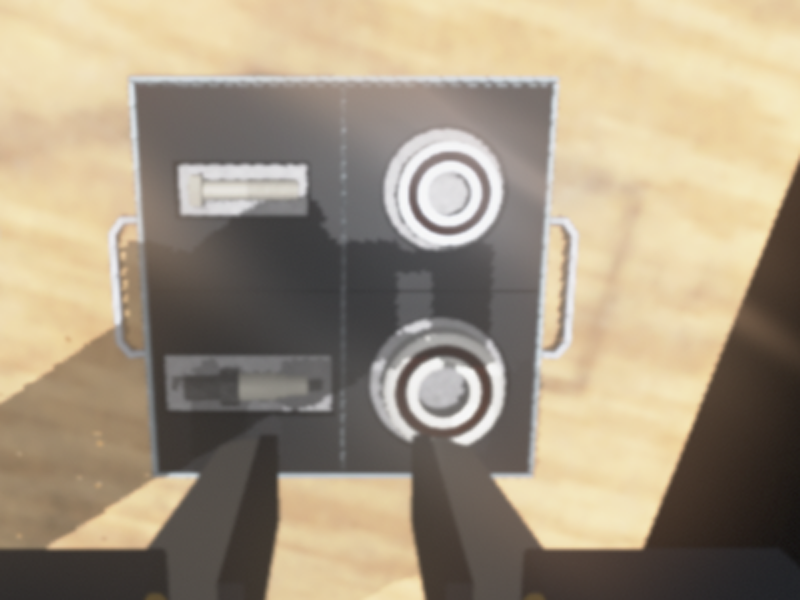

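Plug and bolt are well seated. Both bearings look slightly off-centre, so I check their seating with a straight-down view and projected circles.

Run:
```python
from h import *
np.set_printoptions(precision=1,suppress=True)
go([607,-240,230],0)
im,i=cap('wrist','p6.png'); print(w([0,0,0],i),robot.observe()['t'])
for n,h in(('bearing_small',(655.6,-180)),('bearing_large',(559,-206))):
    for d in viewer.silhouettes(n,'wrist'):
        c=max(cv2.findContours(np.asarray(d['mask']).astype(np.uint8),0,cv2.CHAIN_APPROX_NONE)[0],key=len)
        for z in (25,28): print(n,round(d['confidence'],2),z,*[np.array(q) for q in cv2.fitEllipse(wpts(c,z,i))[:2]])
big=cv2.resize(im[:,:,::-1],None,fx=3,fy=3,interpolation=cv2.INTER_CUBIC)
th=np.linspace(0,2*np.pi,60)
for k,R,r,h in(('S',30,25,15),('L',36,31,18)):
    for rr,z,col in((R,15,(0,255,0)),(r,10+h,(0,0,255))):
        q=np.array([px([N[k][0]+rr*np.cos(t),N[k][1]+rr*np.sin(t),z],i) for t in th])*3+1
        cv2.polylines(big,[q.astype(np.int32)],True,col,1)
c=(px([607,-193,15],i)*3).astype(int); print(c)
x0,y0=max(c[0]-400,0),max(c[1]-300,0)
cv2.imwrite('pics/m6.png',big[y0:y0+600,x0:x0+800])
```

```text
[ 608.2 -168.8  399.7] 44.9167
bearing_small 0.71 25 [ 654.8 -179.9] [47.8 49. ]
bearing_small 0.71 28 [ 654.4 -179.8] [47.5 48.6]
bearing_large 0.78 25 [ 559.5 -206.1] [61.3 63. ]
bearing_large 0.78 28 [ 559.9 -205.8] [60.8 62.5]
[933 480]
```

View pics/m6.png

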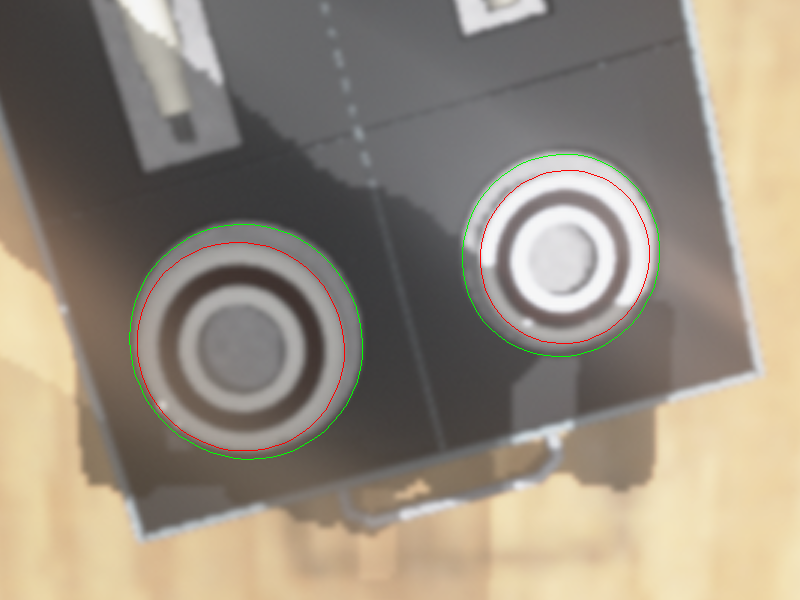

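The projected rims match the recesses, and both bearings lie flat and concentric within them. I hand the job in.

```bash
python3 -c "
from h import *
print(robot.job_done(),robot.observe()['t'])"
```

```text
the job is handed in; nothing more can be done
the job is handed in; nothing more can be done
```

The job is handed in, at about 45 s on the robot's clock: both bearings, the spark plug and the long bolt look seated in their nests in the last pictures, and the short bolt and bare ring were never touched.

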